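# Set a tripod leg to its mark and close the cam lever

## Robot

A 6-joint arm with a two-finger parallel gripper is mounted at the origin on a cart in front of the work surface, level with it; the furniture and walls round the work are solid. World frame = base frame: x ahead of the robot, y to its left, z up, the work surface at z = 0. Lengths are in m, angles in rad, forces in N, time in s.
With the tool pointing down it reaches from about 0.35 to 0.775 m from the base axis. Payload 5.5 kg.
Tool frame: the origin (TCP) lies between the finger pads; the fingertips stand 17 mm ahead of it and the grasp point (between the pads) lies 2 mm behind it (env.finger_overhang is the distance from the TCP to the fingertips, in m); z points along the fingers, y is the line along which they close (so a half turn about z gives the same grasp; the last joint's range is limited). The gripper opens to 85 mm and grips with 20 to 120 N. Pads are 22 mm wide; open, the fingers measure 114 mm over their backs; the gripper's body (76 mm by 85 mm) begins 54 mm behind the grasp point. The pads swing forward as they close: fully open they stand 13 mm farther back than shut.
Start: joints at [-1.27, 0.313, 0.046, 1.304, 0, 1.431], TCP at [0.245, -0.52, 0.248] pointing down, gripper open.
Joint ranges: [-2.76, 2.76], [-0.86, 1.69], [-1.03, 1.26], [-2.2, 2.34], [-1.47, 1.5], [-3.14, 3.14]. Speed limits (rad/s): [2.57, 2.57, 3.14, 3.14, 3.14, 3.14].

## Interface

Orientations are given as a unit quaternion [w, x, y, z].
In Python, from workcell import env gives the robot as it stands. The module is installed in compiled form; this text tells all that it offers.
- The arm moves only by the shell command python3 -m pendant 'ROWS' [FORCE]. ROWS is JSON, a list of rows, each a list of 5 numbers: the gripper's target within -1 to 1 (fully open at 1, half-way at 0, shut at -1), then the shift along the tool's x, y, z in m, then the turn about the tool's z in rad. A call has 1 to 8 rows; each row shifts and turns the commanded pose from where the row before left it, along the tool's axes as they then stand; what a row does not reach is not made up. A row lasts 1/8 s, in which the tool goes at most 62.5 mm and 10.7 degrees, less where a joint would pass 70% of its speed; a pose out of reach is approached as far as the arm can. A call with a gripper value outside its range is refused whole. The fingers move at their own pace and stop on an object; FORCE is the grip in N (left out, the last holds). Time passes only in rows, so rows that do not move let the fingers close. It gives the time, the measured TCP pose, the force, the opening and the grip force at its end, in the units of the state.
- env.get_state(): the state, without advancing time (a new reading comes with each control period).
- env.read_camera(name): name is "side" or "top" or "wrist"; returns the picture (400x640x3 uint8, red, green, blue); there is no depth.
- env.calibration(name): a dict with "K" (3x3 intrinsics, pixels), "T" (4x4, takes a point from camera to world coordinates); the wrist camera has in their place "tool_from_camera" (4x4, takes a point from camera to tool coordinates, whose origin is the TCP and whose axes are the flange's). Camera axes: x right, y down, z forward; pixel columns grow to the right and rows downward; lengths in m; the calibration is good to about 2 mm. The wrist camera is an equidistant fisheye: a pixel r from the principal point sees the ray r / f radians off the axis. A picture is of the moment at which its call begins: read the wrist's pose just before it. calibration takes no time and is no camera call.
- env.hand_in(): hands the job in; it is judged then, once.
Trained networks look in the newest picture that a camera, given by its name, has taken for a name from the list of things; names that differ only in an ending like _2 or _b are one class to them, and where a whole thing is asked for, a point or a joint stands for the part that bears it (a point fixed in the world has none). Each returns a list of dicts, best first, with "score" (0 to 1); they miss things now and then, are a little off and sometimes report something else, mostly with a low value. They report only what shows in the picture. A call takes as long as a camera call.
- env.recognise(camera, label): "centre" ([column, row] in pixels, amid what is visible of it).
The state is a dict: "clock": time; "joint_pos": joint angles; "qvel": joint speeds; "tau": joint torques, N m; "tcp_pos": TCP position; "orientation": TCP orientation; "wrist_force": force on the tool from outside, world axes, zero at the start; "ft_torque": the same for the moment, N m; "finger_gap": finger opening in m; "grip_force": force on a finger pad.
Only numpy, scipy, OpenCV 4.12 (cv2) and the standard library are available. Lean on these libraries where they do the work, as an engineer would, in place of code of your own. Each camera call takes 0.05 s, during which the arm holds its last target. There are 200 camera calls.

## Task

Take hold of the steel crossbar of the tripod's sliding leg and draw the leg out against its return spring until the white pointer stands over the red clip on the rule. Holding it there, slide the orange cam lever along the crossbar fully home against the carriage. Finish still holding the crossbar with the pointer over the red clip: do not let go, since the lever alone does not stop the spring; leave the other things on the bench where they are.

Things in the scene. Friction and masses are not known exactly. Their poses are not given: they have to be found in the camera images.
- tripod_cradle: tripod leg lying in a plywood cradle fixed to the bench, 130x300 mm: two yellow rails along its y, an aluminium length rule along its far side (+x), rule top 50 mm high. Origin: centre of the underside, on the bench top. The leg is drawn out toward its -y; its x points away from the robot. Yaw varies by up to 0.25 rad.
- sliding_leg (a joint): how far the leg is drawn out along the cradle's -y, m: 0 fully in (start), stop at 0.15. A spring draws it back in with 4 N at 0, 2 N more per 0.1 m; friction 1 N. Aluminium bar with a black rubber foot and a black carriage on the rails (100 mm along x, 50 mm along y, top 79 mm high); carriage, pointer, crossbar and lever all move with it.
- pointer (a point): tip of the white pointer, 3 mm wide, which reaches from the carriage over the rule; axes as the cradle's.
- mark_clip: red clip on the rule that marks the wanted length, 26 mm along x and 12 mm wide along y, fixed. Origin: centre of its underside, on the rule; axes as the cradle's. Pointer over the clip means that the pointer's y in the clip's frame is within 6 mm of 0 (half the clip's width).
- bar_grip (a point): middle of the free outer end of the steel crossbar, to hold from above. Bar: along the cradle's x, from the carriage toward the robot; 16 mm thick (y), 22 mm tall, centre 73 mm over the bench, open below. The lever's outer face is 28 mm nearer the carriage (lever open); an end cap begins 22 mm farther out. Lightly gripping fingers can slide along the bar and push the lever. Axes as the cradle's.
- cam_lever (a joint): how far the orange cam lever is closed, m: 0 open (start 0 to 0.008), 0.045 fully home at its stop near the carriage; moves along the cradle's +x, away from the robot. Friction 2.5 N, stays where left. A block riding on the crossbar: 22 mm along x, 56 mm along y, 53 to 93 mm over the bench, thumb ridge to 100 mm.
- lever_face (a point): centre of the lever's outer face, the flat face toward the end of the crossbar and the robot, which is pushed; height 73 mm; axes as the cradle's.
- tape_measure: yellow tape measure, 38x80x64 mm, standing on the bench; a bystander
- screwdriver: red-handled screwdriver, 196 mm long, lying on the bench; a bystander
- battery: green and black power-tool battery, 63x75x60 mm; a bystander

How it is judged:
By the outcome, as a careful person would: the job done as asked, in the order asked, and still so for the second after the job is handed in, while the arm keeps its last pose, push and grip.
It also fails if it takes over 42 s, if anything falls off the work surface, if the arm or the gripper's body presses on something with over 40 N, if the wrist force passes 120 N, or if a joint passes its speed limit or range.

## Working session

There is one attempt and no reset: what is moved stays moved. The work goes in short steps, Python scripts to look and compute and a shell command to move; the robot and the scene stay as the last step left them, time stands still between calls to the robot, and variables do not carry over. Pictures are saved under pics/ and viewed, at most 10 in all, crops included, and the job is handed in when it is done.

```bash
mkdir -p pics; cat > h.py <<'E'
import numpy as np, cv2
from workcell import env
def ray(cam,px):
    c=env.calibration(cam);K=np.array(c["K"]);T=np.array(c["T"])
    d=np.linalg.inv(K)@[px[0],px[1],1];return T[:3,3],T[:3,:3]@d
def at(cam,px,z):
    o,d=ray(cam,px);return o+d*(z-o[2])/d[2]
def snap(cam,name):
    im=env.read_camera(cam);cv2.imwrite(f"pics/{name}.png",im[:,:,::-1]);return im
E
python3 - <<'E'
from h import *
for c in("top","side"):
    snap(c,c+"0")
    for l,z in(("tripod_cradle",.03),("bar_grip",.084),("lever_face",.073),("mark_clip",.055),("pointer",.055),("cam_lever",.09),("tape_measure",.06),("battery",.06),("screwdriver",.02)):
        for r in env.recognise(c,l)[:2]: print(c,l,round(r["score"],2),np.round(r["centre"]),at(c,r["centre"],z).round(3))
s=env.get_state();print(s["clock"],s["tcp_pos"],s["orientation"],s["finger_gap"])
E
```

```text
top tripod_cradle 0.93 [340. 187.] [ 0.602 -0.023  0.03 ]
top tripod_cradle 0.38 [365. 158.] [ 0.679 -0.091  0.03 ]
top bar_grip 0.77 [334. 186.] [ 0.595 -0.008  0.084]
top lever_face 0.81 [319. 208.] [0.543 0.032 0.073]
top mark_clip 0.56 [366. 158.] [ 0.674 -0.092  0.055]
top mark_clip 0.37 [341. 184.] [ 0.606 -0.026  0.055]
top pointer 0.92 [336. 185.] [ 0.604 -0.012  0.055]
top cam_lever 0.54 [312. 210.] [0.535 0.049 0.09 ]
top tape_measure 0.87 [231. 262.] [0.407 0.259 0.06 ]
top battery 0.59 [456. 264.] [ 0.396 -0.316  0.06 ]
top screwdriver 0.72 [214. 236.] [0.476 0.313 0.02 ]
side bar_grip 0.75 [326. 184.] [0.571 0.006 0.084]
side lever_face 0.71 [319. 190.] [0.579 0.028 0.073]
side lever_face 0.62 [327. 196.] [0.544 0.041 0.073]
side mark_clip 0.37 [328. 199.] [0.548 0.029 0.055]
side pointer 0.96 [324. 179.] [ 0.613 -0.05   0.055]
side cam_lever 0.73 [320. 190.] [0.567 0.044 0.09 ]
side cam_lever 0.52 [329. 199.] [0.521 0.066 0.09 ]
side tape_measure 0.83 [317. 285.] [0.396 0.308 0.06 ]
side battery 0.62 [422. 165.] [ 0.386 -0.269  0.06 ]
side screwdriver 0.95 [289. 285.] [0.47  0.317 0.02 ]
side screwdriver 0.34 [326. 183.] [ 0.626 -0.077  0.02 ]
1.0 [ 0.24531994 -0.52010454  0.24834484] [7.64926012e-05 9.75817347e-01 2.18587509e-01 2.33902467e-06] 0.08528465132846688
```

View pics/top0.png

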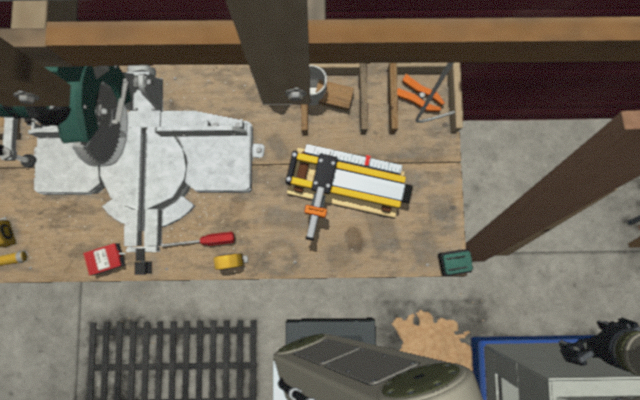

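View pics/side0.png

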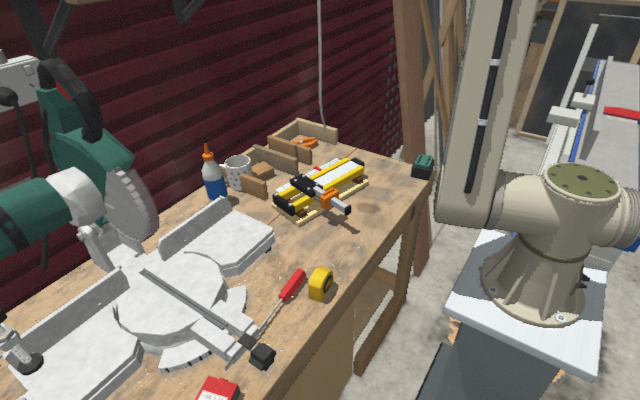

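```bash
python3 - <<'E'
from h import *
for c in("top","side"):
    k=env.calibration(c);print(c,np.array(k["T"])[:3,3].round(3),np.array(k["K"])[0,0])
for n,p,z in(("barend",(311,238),.084),("lever",(316,211),.09),("grip",(313,227),.084),("carr",(323,172),.079),("clip",(367.5,160),.055),("foot",(408,195),.04),("postbaseL",(468,250),0),("postbaseR",(482,262),0),("post low",(468,250),-.3),("rule L",(305,149),.05),("rule R",(402,170),.05)): print(n,at("top",p,z).round(3))
for p in((424,180),(440,180),(410,180),(425,270)):print(p,at("side",p,0).round(3))
im=cv2.imread("pics/top0.png")
a=cv2.resize(im[135:275,270:500],None,fx=3,fy=3,interpolation=2);cv2.imwrite("pics/c1.png",a)
k=env.calibration("wrist");print(np.array(k["tool_from_camera"]).round(3),k["K"])
snap("wrist","w0")
E
```

```text
top [0.42  0.025 1.25 ] 462.50660996553466
side [0.074 0.733 0.706] 372.51597435981904
barend [0.465 0.053 0.084]
lever [0.533 0.04  0.09 ]
grip [0.493 0.048 0.084]
carr [0.634 0.021 0.079]
clip [ 0.669 -0.097  0.055]
foot [ 0.577 -0.203  0.04 ]
postbaseL [ 0.431 -0.367  0.   ]
postbaseR [ 0.398 -0.403  0.   ]
post low [ 0.434 -0.461 -0.3  ]
rule L [0.702 0.068 0.05 ]
rule R [ 0.642 -0.187  0.05 ]
(424, 180) [ 0.375 -0.282  0.   ]
(440, 180) [ 0.331 -0.309  0.   ]
(410, 180) [ 0.414 -0.258  0.   ]
(425, 270) [ 0.226  0.086 -0.   ]
[[-0.001 -0.949 -0.315  0.08 ]
 [ 1.    -0.001  0.    -0.001]
 [-0.    -0.315  0.949 -0.126]
 [ 0.     0.     0.     1.   ]] [[309.70691629   0.         317.19906069]
 [  0.         309.70691629 207.41738678]
 [  0.           0.           1.        ]]
```

View pics/c1.png

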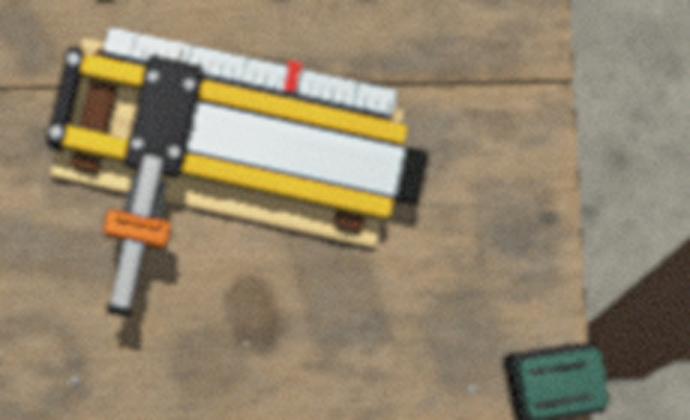

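View pics/w0.png

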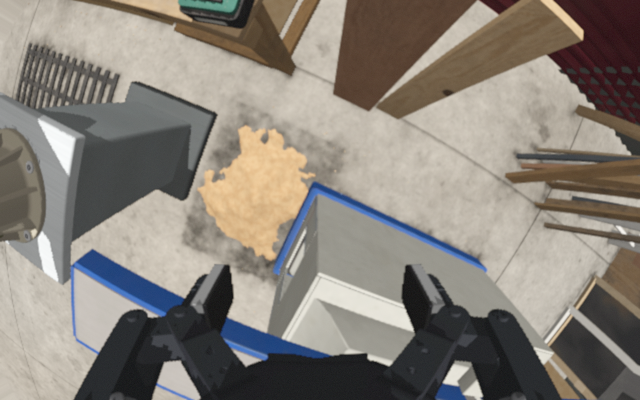

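```bash
cat >> h.py <<'E'
from scipy.spatial.transform import Rotation as R
def wcam(s=None):
    s=s or env.get_state();k=env.calibration("wrist");q=s["orientation"]
    T=np.eye(4);T[:3,:3]=R.from_quat([q[1],q[2],q[3],q[0]]).as_matrix();T[:3,3]=s["tcp_pos"]
    return T@np.array(k["tool_from_camera"]),np.array(k["K"])
def wat(px,z,s=None):
    T,K=wcam(s);v=(np.array(px,float)-K[:2,2])/K[0,0];r=np.hypot(*v)+1e-12
    d=T[:3,:3]@np.array([*(v/r*np.sin(r)),np.cos(r)]);return T[:3,3]+d*(z-T[2,3])/d[2]
E
python3 - <<'E'
from h import *
for z in(-.6,-.75,-.9):
    print(z,[wat(p,z).round(2) for p in((335,95),(372,108),(255,200))],at("top",(475,260),z).round(2),at("top",(425,360),z).round(2))
# top timber far end / wrist point candidates at several heights
for z in(-.3,0,.3,.6):print(z,at("top",(560,195),z).round(2),at("top",(625,145),z).round(2))
# wrist: timber left edge (350,0), right (480,0)
for z in(-.6,-.4,-.2,0):print(z,wat((400,10),z).round(2))
E
```

```text
-0.6 [array([ 0.38, -0.52, -0.6 ]), array([ 0.39, -0.64, -0.6 ]), array([-0.04, -0.42, -0.6 ])] [ 0.4  -0.58 -0.6 ] [ 0.02 -0.37 -0.6 ]
-0.75 [array([ 0.39, -0.52, -0.75]), array([ 0.41, -0.66, -0.75]), array([-0.09, -0.41, -0.75])] [ 0.39 -0.63 -0.75] [-0.02 -0.4  -0.75]
-0.9 [array([ 0.4 , -0.53, -0.9 ]), array([ 0.42, -0.69, -0.9 ]), array([-0.15, -0.41, -0.9 ])] [ 0.39 -0.68 -0.9 ] [-0.05 -0.43 -0.9 ]
-0.3 [ 0.61 -0.78 -0.3 ] [ 0.79 -1.02 -0.3 ]
0 [ 0.58 -0.63  0.  ] [ 0.71 -0.82  0.  ]
0.3 [ 0.54 -0.47  0.3 ] [ 0.64 -0.62  0.3 ]
0.6 [ 0.5  -0.31  0.6 ] [ 0.57 -0.41  0.6 ]
-0.6 [ 0.73 -0.58 -0.6 ]
-0.4 [ 0.65 -0.56 -0.4 ]
-0.2 [ 0.56 -0.54 -0.2 ]
0 [ 0.48 -0.52  0.  ]
```

```bash
python3 -m pendant '[[1,0.042,-0.04,0,0],[1,0.042,-0.04,0,0],[1,0.042,-0.04,0,0],[1,0.042,-0.04,0,0],[1,0.042,-0.04,0,0]]'
python3 -m pendant '[[1,0.04,-0.035,0,0],[1,0.04,-0.035,0,0],[1,0.04,-0.035,0,0],[1,0.04,-0.035,0,0],[1,0.04,-0.035,0,0],[1,0.04,-0.035,0,0]]'
python3 -m pendant '[[1,0,0,0,-0.18],[1,0,0,0,-0.18],[1,0,0,0,-0.18],[1,0,0,0,-0.18],[1,0,0,0,-0.18],[1,0,0,0,-0.18],[1,0,0,0,-0.18]]'
python3 -m pendant '[[1,0,0,0,-0.18],[1,0,0,0,-0.18],[1,0,0,0,-0.18],[1,0,0,0,-0.18],[1,0,0,0,-0.18],[1,0,0,0,-0.18],[1,0,0,0,-0.18],[1,0,0,0,0]]'
python3 - <<'E'
from h import *
s=env.get_state();snap("wrist","w1")
q=s["orientation"];M=R.from_quat([q[1],q[2],q[3],q[0]]).as_matrix();print(s["clock"],s["joint_pos"],M.round(3))
for l,z in(("bar_grip",.084),("lever_face",.073),("mark_clip",.055),("pointer",.055),("cam_lever",.09)):
    for r in env.recognise("wrist",l)[:2]: print(l,round(r["score"],2),np.round(r["centre"]),wat(r["centre"],z,s).round(3))
E
```

```text
clock: 1.68
tcp_pos: [0.3503, -0.248, 0.2485]
orientation: [0.0, 0.976, 0.218, 0.0]
wrist_force: [1.0, -0.2, -0.5]
finger_gap: 0.0855
grip_force: 0.0
clock: 2.42
tcp_pos: [0.478, 0.0445, 0.2486]
orientation: [0.0, 0.976, 0.219, 0.0]
wrist_force: [1.2, -0.4, -0.4]
finger_gap: 0.0856
grip_force: 0.0
clock: 3.3
tcp_pos: [0.4774, 0.0427, 0.2484]
orientation: [0.0, 0.657, 0.753, 0.0]
wrist_force: [0.2, -0.7, -0.3]
finger_gap: 0.0855
grip_force: 0.0
clock: 4.3
tcp_pos: [0.4774, 0.0427, 0.2484]
orientation: [0.0, 0.091, 0.996, -0.0]
wrist_force: [-0.3, -0.1, 0.3]
finger_gap: 0.0857
grip_force: 0.0
4.3 [-7.83615544e-02  1.27971493e-01 -1.90470342e-01  1.25217057e+00
 -6.29285213e-05  1.04352286e-01] [[-0.983  0.182  0.   ]
 [ 0.182  0.983 -0.   ]
 [-0.    -0.    -1.   ]]
bar_grip 0.63 [316. 288.] [0.583 0.022 0.084]
lever_face 0.68 [323. 244.] [0.537 0.039 0.073]
mark_clip 0.51 [244. 339.] [ 0.673 -0.096  0.055]
pointer 0.77 [318. 288.] [0.602 0.021 0.055]
pointer 0.65 [516. 137.] [0.458 0.286 0.055]
cam_lever 0.66 [322. 245.] [0.53  0.039 0.09 ]
```

View pics/w1.png

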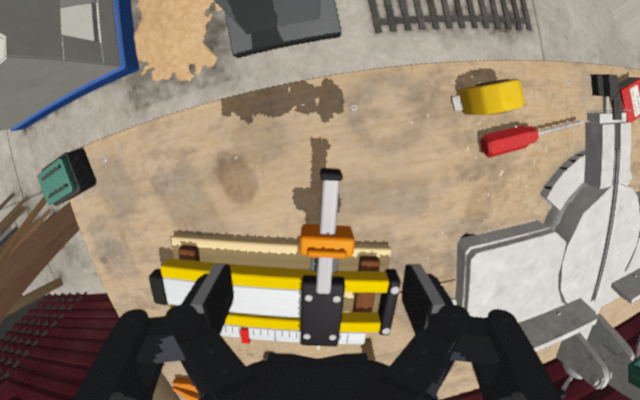

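```bash
python3 - <<'E'
from h import *
for n,p,z in(("cap start",(330.5,181),.084),("cap end",(331,171),.084),("face top",(328,228),.093),("levL",(301,241),.093),("levR",(353,241),.093),("clip",(245,335),.055),("carr BL",(302,343),.079),("carr BR",(341,343),.079),("carr TL",(302,280),.079),("carr TR",(342,280),.079),("railL",(163,268),.06),("railR",(390,288),.06)): print(n,wat(p,z).round(4))
im=cv2.imread("pics/w1.png")
cv2.imwrite("pics/c2.png",cv2.resize(im[160:360,150:410],None,fx=3,fy=3,interpolation=2))
E
```

```text
cap start [0.4674 0.0582 0.084 ]
cap end [0.4578 0.0603 0.084 ]
face top [0.5113 0.0478 0.093 ]
levL [0.5202 0.019  0.093 ]
levR [0.5298 0.0701 0.093 ]
clip [ 0.6648 -0.0924  0.055 ]
carr BL [ 0.6679 -0.0115  0.079 ]
carr BR [0.6772 0.0372 0.079 ]
carr TL [0.5735 0.0084 0.079 ]
carr TR [0.5817 0.0521 0.079 ]
railL [ 0.5436 -0.1689  0.06  ]
railR [0.6175 0.108  0.06  ]
```

View pics/c2.png

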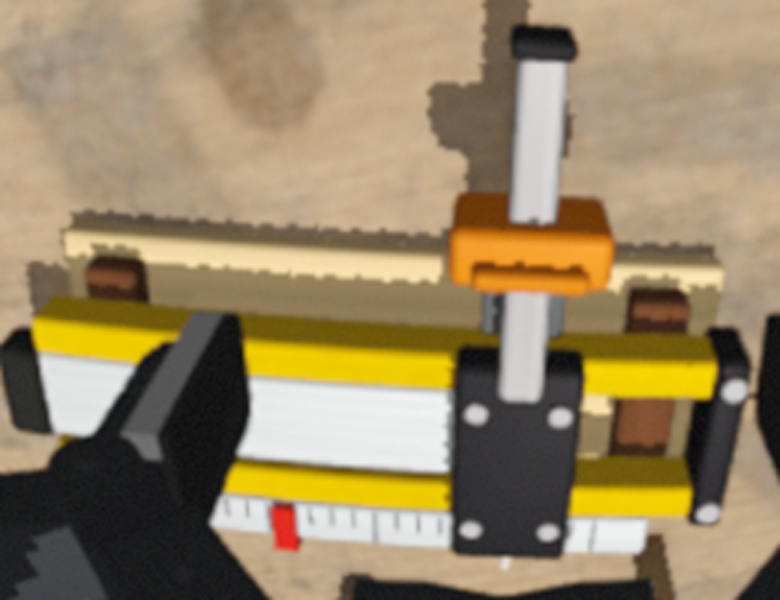

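```bash
python3 -m pendant '[[1,-0.009,0.012,0.037,0],[1,0,0,0.04,0.037],[1,0,0,0.04,0],[1,0,0,0.04,0],[1,0,0,0.02,0],[1,0,0,0,0]]' 20
python3 -m pendant '[[-1,0,0,0,0],[-1,0,0,0,0],[-1,0,0,0,0],[-1,0,0,0,0],[-1,0,0,0,0],[-1,0,0,0,0],[-1,0,0,0,0],[-1,0,0,0,0]]' 20
python3 - <<'E'
from h import *
s=env.get_state();snap("wrist","w2")
q=s["orientation"];M=R.from_quat([q[1],q[2],q[3],q[0]]).as_matrix();print(s["clock"],M.round(3)[:2,:2],s["ft_torque"])
for l,z in(("mark_clip",.058),("pointer",.058),("lever_face",.073)):
    for r in env.recognise("wrist",l)[:2]: print(l,round(r["score"],2),np.round(r["centre"]),wat(r["centre"],z,s).round(3))
E
```

```text
clock: 5.35
tcp_pos: [0.4869, 0.053, 0.0698]
orientation: [-0.002, 0.109, 0.994, -0.0]
wrist_force: [-0.6, 0.1, -0.5]
finger_gap: 0.0852
grip_force: 0.0
clock: 6.35
tcp_pos: [0.4888, 0.0528, 0.0719]
orientation: [0.001, 0.109, 0.994, -0.0]
wrist_force: [-1.0, -0.1, 5.3]
finger_gap: 0.0158
grip_force: 23.8
6.35 [[-0.976  0.217]
 [ 0.217  0.976]] [-0.09115322  0.2230874  -0.32256321]
pointer 0.91 [314. 296.] [0.503 0.048 0.058]
lever_face 0.65 [322. 356.] [0.535 0.046 0.073]
```

View pics/w2.png

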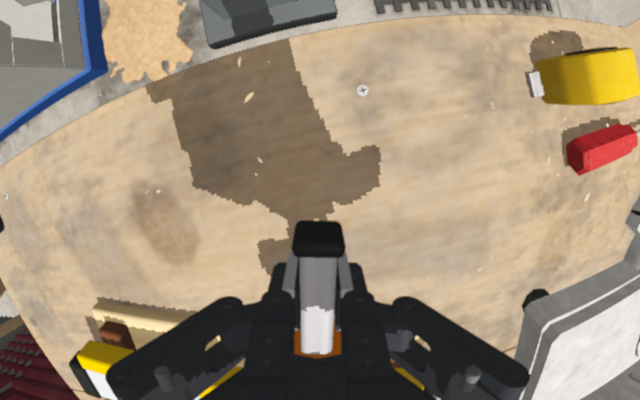

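```bash
python3 - <<'E'
from h import *
s=dict(tcp_pos=[.4774,.0427,.2484],orientation=[0,.0912,.9958,0])
yv=lambda a:np.array([np.sin(-a),np.cos(a)])
P={}
for z in(.054,.060): P[z]=wat((318.3,347),z,s)
c=wat((245,335.7),.056,s);cc=np.mean([wat(p,.079,s) for p in((302,343),(341,343),(302,280),(342,280))],0)
for a in(-.2,-.22,-.24): print(a,[((P[z]-c)[:2]@yv(a)).round(4) for z in P],((cc-c)[:2]@yv(a)).round(4))
bar=np.array([.488,.0529]);print(c,P[.06],cc,[((bar-c[:2])@yv(a)).round(4) for a in(-.2,-.22,-.24)])
t=np.array(at("top",(270+293/3,135+77/3),.056));tc=np.mean([at("top",(270+x/3,135+y/3),.079) for x,y in((150,60),(203,68),(130,160),(183,170))],0)
print(t,tc,[((tc-t)[:2]@yv(a)).round(4) for a in(-.2,-.22,-.24)])
E
```

```text
-0.2 [np.float64(0.1012), np.float64(0.101)] 0.1037
-0.22 [np.float64(0.1015), np.float64(0.1012)] 0.1025
-0.24 [np.float64(0.1018), np.float64(0.1014)] 0.1012
[ 0.66513954 -0.09253227  0.056     ] [0.69678093 0.00414157 0.06      ] [0.62506319 0.02142594 0.079     ] [np.float64(0.1073), np.float64(0.1033), np.float64(0.0992)]
[ 0.66726944 -0.09687401  0.056     ] [0.63134568 0.01457215 0.079     ] [np.float64(0.1021), np.float64(0.1009), np.float64(0.0997)]
```

```bash
python3 -m pendant '[[-1,0,-0.008,0,0],[-1,0,-0.015,0,0],[-1,0,-0.015,0,0],[-1,0,-0.015,0,0],[-1,0,-0.015,0,0],[-1,0,-0.015,0,0],[-1,0,-0.012,0,0],[-1,0,-0.006,0,0]]' 20
python3 -m pendant '[[-1,0,0,0,0],[-1,0,0,0,0]]'
python3 - <<'E'
from h import *
im=snap("top","top1");im2=snap("side","side1");s=env.get_state();print(s["clock"],s["tcp_pos"],s["finger_gap"])
a=cv2.resize(im[130:230,290:430],None,fx=5,fy=5,interpolation=2)
b=cv2.resize(im2[140:240,260:400],None,fx=4,fy=4,interpolation=2)
cv2.imwrite("pics/c3.png",a[:,:,::-1]);cv2.imwrite("pics/c4.png",b[:,:,::-1])
E
```

```text
clock: 7.55
tcp_pos: [0.4656, -0.0442, 0.0719]
orientation: [-0.001, 0.109, 0.994, 0.002]
wrist_force: [-4.3, 7.8, 12.0]
finger_gap: 0.0159
grip_force: 25.2
clock: 7.8
tcp_pos: [0.4656, -0.0444, 0.0719]
orientation: [-0.001, 0.109, 0.994, 0.001]
wrist_force: [-5.4, 6.2, 11.5]
finger_gap: 0.016
grip_force: 25.0
7.9 [ 0.46555355 -0.04427284  0.07185787] 0.015687256976713217
```

View pics/c3.png

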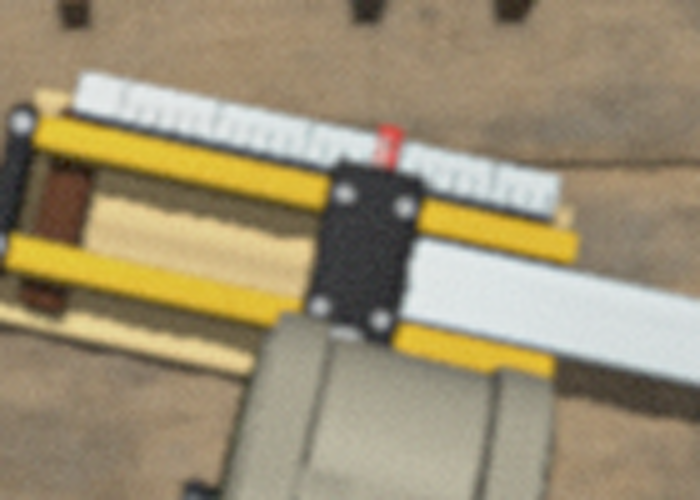

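View pics/c4.png

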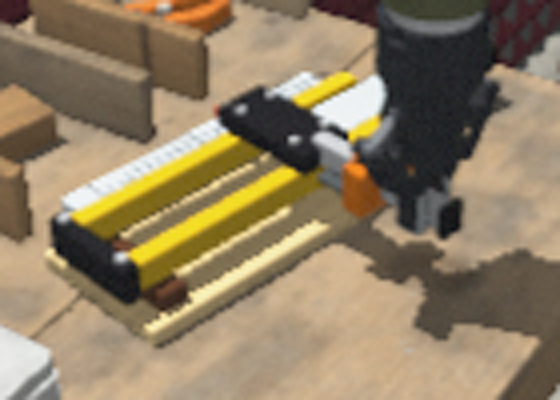

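```bash
python3 - <<'E'
import cv2
im=cv2.imread("pics/top1.png")[152:168,360:376]
cv2.imwrite("pics/c5.png",cv2.resize(im,None,fx=25,fy=25,interpolation=cv2.INTER_NEAREST))
E
```

```text
(no output)
```

View pics/c5.png

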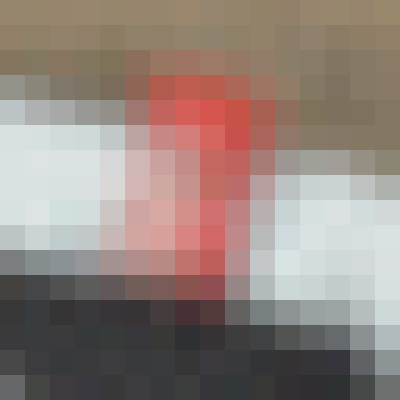

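```bash
python3 -m pendant '[[-1,0,-0.002,0,0],[-1,-0.004,0,0,0],[-1,-0.008,0,0,0],[-1,-0.008,0,0,0],[-1,-0.008,0,0,0],[-1,-0.008,0,0,0]]' 20
cat > chk.py <<'E'
from h import *
im=snap("top","t"+str(np.random.randint(1e6))).astype(int);s=env.get_state()
print(s["clock"],s["tcp_pos"].round(4) if hasattr(s["tcp_pos"],"round") else s["tcp_pos"],np.round(s["wrist_force"],1),s["grip_force"])
p=im[152:168,358:378]
print("red-green");print("\n".join(" ".join(f"{v:4d}" for v in r) for r in (p[:,:,0]-p[:,:,1])[2:13]))
print("green");print("\n".join(" ".join(f"{v:4d}" for v in r) for r in p[2:13,:,1]))
E
python3 chk.py
```

```text
clock: 8.65
tcp_pos: [0.4823, -0.0487, 0.0659]
orientation: [-0.019, 0.108, 0.994, 0.004]
wrist_force: [-36.6, 13.4, 10.7]
finger_gap: 0.0158
grip_force: 30.0
8.7 [ 0.4831 -0.0489  0.0658] [-34.2  13.7  15.9] 30.781650245189667
red-green
   9   12   15   14   16   17   14   25   37   39   33   28   19   13   14   13   13   16   14   17
   1   -2    2    6    9    8   16   42   84   98   92   71   41   22   11   13   13   15   15   17
  -9  -10   -7   -4   -5   -2    3   40   99  125  127  115   73   30   14   14   17   14   10   17
  -8   -6   -4   -9  -12  -11   -4   27   68   90  112  117   68   23   13   10   16   15   13   19
  -7   -7   -8   -8   -7   -9   -4   27   48   58   87   95   43    6   -1    5    3   10   12   17
  -9   -8   -6   -7   -7   -9    2   34   43   50   78   74   23   -5  -11   -8   -4   -4    1    2
 -10   -9  -11   -5  -10  -11   10   42   47   57   83   60   10  -11  -11  -10  -11  -10   -9   -8
  -5   -9   -9  -10  -11   -7   17   47   48   67   94   51    2  -10   -9   -7   -4   -7   -6   -6
  -2   -2   -7   -6   -8   -2   18   45   50   75   91   40   
[... 643 characters left out ...]

 221  225  228  229  227  227  218  177  151  139  116   94  126  150  158  155  144  131  121  118
 219  220  224  225  224  224  214  178  158  137  108  117  157  192  211  207  193  179  162  158
 197  205  225  226  221  218  197  166  163  143  107  127  174  209  225  226  222  217  212  207
 151  163  201  209  200  202  174  151  163  143  109  139  185  216  225  222  223  224  225  225
  91  102  129  137  149  152  140  123  133  116   98  140  197  225  224  216  217  220  223  219
  55   64   67   70   79   92   85   79   82   76   83  128  185  212  210  201  209  222  217  214
  53   59   52   56   61   58   58   55   56   55   57   87  126  148  162  166  191  216  215  208
```

```bash
python3 -m pendant '[[-0.66,0.008,-0.001,0,0],[-0.66,0.004,-0.001,0,0],[-0.66,0,0,0,0]]' 20
```

```text
clock: 9.07
tcp_pos: [0.4826, -0.0512, 0.0664]
orientation: [-0.007, 0.108, 0.994, 0.003]
wrist_force: [-2.3, 6.9, -20.9]
finger_gap: 0.0157
grip_force: 26.0
```

```bash
python3 -m pendant '[[-0.62,0,0,0,0],[-0.62,0,0,0,0]]' 20;python3 -m pendant '[[-0.6,0,0,0,0],[-0.6,0,0,0,0]]' 20
```

```text
clock: 9.32
tcp_pos: [0.4856, -0.052, 0.069]
orientation: [-0.004, 0.108, 0.994, 0.003]
wrist_force: [-2.8, 8.0, -3.3]
finger_gap: 0.0162
grip_force: 4.1
clock: 9.57
tcp_pos: [0.4861, -0.0524, 0.0694]
orientation: [-0.003, 0.108, 0.994, 0.002]
wrist_force: [-3.0, 6.7, -4.4]
finger_gap: 0.0168
grip_force: 2.9
```

```bash
python3 -m pendant '[[-0.62,-0.006,0,0,0],[-0.62,-0.006,0,0,0],[-0.62,-0.006,0,0,0],[-0.62,-0.006,0,0,0]]' 20;python3 chk.py
```

```text
clock: 10.07
tcp_pos: [0.5085, -0.0574, 0.0693]
orientation: [-0.004, 0.108, 0.994, 0.002]
wrist_force: [-5.8, 6.9, -0.1]
finger_gap: 0.0162
grip_force: 3.0
10.125 [ 0.5095 -0.0576  0.0694] [-4.3  7.3 -1.9] 2.959678773768246
red-green
  12   13   13   16   14   17   14   25   38   42   37   24   18   11   10    9   16   11   15   13
  -5    0    5    5    8    9   15   45   85   99   94   69   41   21   16   13   12   13   17   17
  -9  -11   -8   -5   -4   -4    3   44  108  132  124  110   70   30   18   14   16   16   13   16
  -6   -7   -9  -10  -10   -9   -6   34   91  107  102   98   67   26   10   13   14   15   18   18
  -8   -8   -7   -6   -6  -10   -1   38   86   77   66   67   33    7    1    2    4    8   15   12
 -12   -8   -6   -8   -8   -9    4   50   85   54   39   41   17   -4   -8   -8   -6   -2    1    1
 -11  -10   -9   -8  -12   -9   11   60   81   45   38   29    4   -7   -7   -8   -8  -10  -10   -9
  -7   -8  -12  -10  -12   -5   18   72   73   51   52   30    0  -13  -10   -7   -6   -6   -5   -9
  -3   -5   -6   -7   -9   -1   27   69   64   48   57   32   -6 
[... 640 characters left out ...]

 224  224  225  225  225  228  218  169  122  130  135  118  135  155  157  152  146  131  121  123
 215  220  224  224  223  225  212  165  126  144  142  129  156  192  210  206  196  177  162  161
 208  206  225  226  222  216  196  146  119  151  140  140  176  207  225  223  222  215  214  211
 179  169  196  207  204  199  174  123  118  144  140  145  187  219  224  219  221  223  224  222
 128  111  128  139  146  150  136  100  110  128  127  147  199  224  224  216  215  223  221  221
  74   60   64   70   78   88   86   73   89   96   98  135  186  210  213  197  209  223  220  215
  71   67   59   57   56   56   57   61   55   63   63   93  130  147  155  167  183  207  208  212
```

```bash
python3 -m pendant '[[-0.62,-0.006,0.001,0,0],[-0.62,-0.006,0,0,0],[-0.62,-0.004,0,0,0]]' 20;python3 -m pendant '[[-0.62,-0.003,0,0,0],[-0.62,-0.003,0,0,0]]' 20
```

```text
clock: 10.5
tcp_pos: [0.5245, -0.0599, 0.0694]
orientation: [-0.004, 0.108, 0.994, 0.002]
wrist_force: [-12.5, 8.3, 2.9]
finger_gap: 0.0161
grip_force: 3.2
clock: 10.75
tcp_pos: [0.5248, -0.0597, 0.0687]
orientation: [-0.009, 0.108, 0.994, 0.003]
wrist_force: [-24.0, 11.8, 12.9]
finger_gap: 0.0165
grip_force: 4.5
```

```bash
python3 -m pendant '[[-0.62,0.004,0,0,0],[-1,0.002,0,0,0],[-1,0,0,0,0],[-1,0,0,0,0]]' 20;python3 chk.py; python3 - <<'E'
from h import *
a=snap("side","s9")
for f in("side0","side1","s9"):
    im=cv2.imread(f"pics/{f}.png");h=cv2.cvtColor(im,cv2.COLOR_BGR2HSV)[165:225,300:370]
    m=((h[:,:,0]>7)&(h[:,:,0]<16)&(h[:,:,1]>190)&(h[:,:,2]>130));y,x=np.nonzero(m);print(f,m.sum(),x.mean()+300,y.mean()+165,x.min()+300,x.max()+300)
c=env.calibration("side");T=np.linalg.inv(c["T"])
g=np.array([.466,-.0443])  # grip point when drawn
for d in(28+11,28+45+11):
    p=T@[*(g+d/1000*np.array([.976,-.218])),.078,1];u=np.array(c["K"])@p[:3];print(d,u[:2]/u[2])
E
```

```text
clock: 11.25
tcp_pos: [0.5246, -0.0596, 0.0689]
orientation: [-0.004, 0.108, 0.994, 0.002]
wrist_force: [-3.1, 8.1, -5.3]
finger_gap: 0.0162
grip_force: 21.3
11.3 [ 0.5247 -0.0596  0.0689] [-3.   7.8 -4.7] 21.337304413318634
red-green
  14   13   15   16   15   15   15   23   37   42   36   26   16   13   12   13   14   13   16   15
   8    8    9    9    9   14   14   46   82  100   91   72   37   22   15   13   14   12   16   14
   3    2    5    7    8    4   13   53  106  117  120  112   70   34   16   15   13   13   14   14
   5    3    4    2    5    2   14   54   85   79   92  105   65   26   12   11   14   15   14   17
   3    5    2    5    3    4   21   63   75   60   74   84   40   10   -1    2    5    7   13   14
   2    1    4    6    0    1   23   62   64   49   69   69   26   -4  -10   -7   -5   -2    0    0
   6    1    4    6    3    4   15   37   36   29   49   44   10   -9  -13  -10  -14  -10   -9   -7
   5    4    4    5    3    6    6   13    8   11   18   13    3   -3   -4   -9   -9   -8   -8  -11
   6    4    3    4    3    3    2    4    3    1    5   -1    1 
[... 840 characters left out ...]

 151  151  147  152  149  138  120  107  114  120  114  123  159  193  218  220  222  215  212  204
 152  153  153  153  152  142  123  110  123  126  124  126  146  161  181  194  206  212  216  218
 156  156  159  159  157  145  125  111  128  140  133  139  133  136  143  151  156  171  181  195
 159  158  156  163  156  143  121  122  133  144  143  138  138  135  128  134  132  135  142  147
 163  159  158  162  156  143  121  126  143  145  149  146  143  146  140  140  141  137  133  134
side0 144 327.40277777777777 195.73611111111111 320 337
side1 56 348.25 186.25 346 351
s9 33 338.5151515151515 182.63636363636363 337 340
39 [355.95874219 182.91772837]
84 [344.8142473  176.90099869]
```

```bash
python3 -c "
from workcell import env
print(env.hand_in())"
```

```text
the job is handed in; nothing more can be done
None
```

The job is handed in at about 11.4 s: the gripper still holds the crossbar, the top camera shows the pointer at the middle of the red clip, and the cam lever was pushed until it stopped dead, its far face within about 1 mm of where I measured the carriage front (the robot gave no verdict).

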